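Pack the tasting caddy and put it on the pass

ROBOT

A 7-joint arm with a two-finger parallel gripper is mounted at the origin on the work surface. World frame = base frame: x ahead of the robot, y to its left, z up, the work surface at z = 0. Lengths are in m, angles in rad, forces in N, time in s.
With the tool pointing down it reaches from about 0.425 to 0.875 m from the base axis. Payload 4.7 kg.
Tool frame: the origin (TCP) lies between the finger pads; the fingertips stand 11 mm ahead of it and the grasp point (between the pads) lies 8 mm behind it; z points along the fingers, y is the line along which they close (so a half turn about z gives the same grasp; the last joint's range is limited). The gripper opens to 87 mm and grips with 3 to 60 N. Pads are 19 mm wide; open, the fingers measure 117 mm over their backs; the gripper's body (75 mm by 190 mm) begins 51 mm behind the grasp point.
Start: joints at [-1.331, 0.321, -0.07, 1.45, 0.023, 1.371, -0.057], TCP at [0.146, 0.634, 0.234] pointing down, gripper open.
Joint ranges: [-2.86, 2.86], [-0.3, 2.09], [-1.38, 1.24], [0.06, 2.45], [-1.56, 4.7], [0.09, 2.05], [-2.69, 2.69]. Speed limits (rad/s): [2.57, 2.57, 3.14, 3.14, 3.14, 3.14, 3.14].

INTERFACE

Orientations are given as a rotation vector (axis times angle).
In Python, from bench import ctrl gives the robot as it stands. The module is installed in compiled form; this text tells all that it offers.
- The arm moves only by the shell command python3 -m inch 'ROWS' [FORCE]. ROWS is JSON, a list of rows, each an object with "slide": the shift along the tool's x, y, z scaled (see below), a list of three; "angular": the turn, a rotation vector about the tool's x, y, z scaled (see below), a list of three; "claw": the opening, from -1 (shut) to 1 (fully open). In form: [{"slide": [tx, ty, tz], "angular": [rx, ry, rz], "claw": claw}, ...]. A call has 1 to 10 rows; each row is the pose to reach, as a shift and turn from the pose commanded when the call began, along the tool's axes at that moment; what a row does not reach only later rows make up. The controller multiplies each number of a shift by 0.25 m and each number of a turn by 30 degrees. A row lasts 1/10 s, in which the tool goes at most 50 mm and 8.59 degrees, less where a joint would pass 70% of its speed; a pose out of reach is approached as far as the arm can. A call with a number of a shift or a turn outside -1 to 1 is refused whole. A call with a gripper value outside its range is refused whole. The fingers move at their own pace and stop on an object; FORCE is the grip in N (left out, the last holds). Time passes only in rows, so rows that repeat a pose let the fingers close. It gives the time, the measured TCP pose, the force, the opening and the grip force at its end, in the units of the state.
- ctrl.get_state(): the state, without advancing time (a new reading comes with each control period).
- ctrl.get_image(name): name is "scene" or "top" or "wrist"; returns a dict with "color" (400x640x3 uint8, red, green, blue), "depth" (400x640 float32, m along the optical axis (not along the pixel's ray), 0 where there is no reading), "camera_matrix" (3x3 intrinsics, pixels), "extrinsics" (4x4, takes a point from camera to world coordinates); the wrist camera has in their place "tool_from_camera" (4x4, takes a point from camera to tool coordinates, whose origin is the TCP and whose axes are the flange's). Camera axes: x right, y up, looking along -z (the intrinsics and any distortion apply to the point x, -y, -z); pixel columns grow to the right and rows downward; lengths in m; the calibration is good to about 2 mm. The wrist camera is an equidistant fisheye: a pixel r from the principal point sees the ray r / f radians off the axis. A picture is of the moment at which its call begins: read the wrist's pose just before it.
- ctrl.close_job(): hands the job in; it is judged then, once.
Trained networks look in the newest picture that a camera, given by its name, has taken for a name from the list of things; names that differ only in an ending like _2 or _b are one class to them, and where a whole thing is asked for, a point or a joint stands for the part that bears it (a point fixed in the world has none). Each returns a list of dicts, best first, with "confidence" (0 to 1); they miss things now and then, are a little off and sometimes report something else, mostly with a low value. They report only what shows in the picture. A call takes as long as a camera call.
- ctrl.find_in(query, camera): "bbox" ([centre column, centre row, width, height] in pixels, round what is visible of it).
- ctrl.outline_of(query, camera): "mask" (400x640 bool, what is visible of it) and "bbox" ([centre column, centre row, width, height] in pixels, round what is visible of it).
The state is a dict: "time": time; "joint_positions": joint angles; "qd": joint speeds; "joint_torque": joint torques, N m; "position": TCP position; "tool_rot": TCP orientation; "ft_force": force on the tool from outside, world axes, zero at the start; "torque": the same for the moment, N m; "grip_width": opening from 0.0 (shut) to 1.0 (fully open); "grip_force": force on a finger pad.
Only numpy, scipy, OpenCV 4.12 (cv2) and the standard library are available. Lean on these libraries where they do the work, as an engineer would, in place of code of your own. Each camera call takes 0.05 s, during which the arm holds its last target. There are 200 camera calls.

TASK

Take the tall round sauce tub out of the steel pan and stand it, lid up, in the carrying caddy. Then lift the caddy by its handle, carry it level and set it down lengthwise and wholly on the slate under the lamp bar, with the tub still standing in it. Set both down rather than dropping them, and leave everything else where it is.

Things in the scene. Friction and masses are not known exactly. Their poses are not given: they have to be found in the camera images.
- tub: The tall round lidded sauce tub (dark red-brown, pale lid), loose, about 0.15 kg: 55 mm high; body 50 mm across at the foot to 53 mm under the lid, lid 56 mm across and 10 mm thick (from 45 to 55 mm up). Origin: centre of its underside; z up through the lid. The three tubs stand in a row along the pan, about 75 mm apart, in any order.
- square_tub: Bystander: square lidded tub in the pan, 54 x 54 x 44 mm high. Origin: centre of its underside.
- flat_tub: Bystander: low round lidded tub in the pan, 70 mm across, 27 mm high. Origin: centre of its underside.
- pan: Open steel food pan, fixed to the table: 265 mm long (its x) x 162 mm wide (its y) x 65 mm high, walls 3 mm, with a narrow rim standing 8 mm out. Tubs stand on its floor. Origin: centre of its underside.
- caddy: Carrying caddy of plain steel, loose, about 0.5 kg: low tray 110 mm wide (its x) x 200 mm long (its y) x 20 mm high, walls and floor 3 mm; a cross divider (3 mm thick, 20 mm high, along x) at y = 0 makes two equal bays, either will do; over it stands a fixed upright handle. Origin: centre of its underside; z up. It hangs level from the handle.
- handle: The caddy's handle, rigidly part of the caddy and with the caddy's own frame (origin at the centre of the caddy's underside): round bar 10 mm thick, two uprights at x = -25 and +25 mm (y = 0) joined by a level top bar along x whose centre line is 105 mm above the caddy's underside.
- handle_mid (a point): Middle of the handle's top bar, on its centre line; axes as the caddy's (bar along x).
- pass: Fixed serving place on the table: slate board with a lamp bar above it. Origin: on the table's surface under the slate's middle; x across the slate away from the robot, y along it, z up. Two posts 16 mm thick stand off the slate's ends at y = -228 and +228 mm, x = 5 mm, on plates 8 mm high.
- slate (a point): Middle of the slate's top face, 12 mm above the table; the slate is 160 mm (x) x 420 mm (y). Axes as the pass's. A pepper mill and a sample cup stand near its two ends (about y = -178 and +178 mm, either way round).
- lamp_bar (a point): Middle of the lamp bar's underside, 310 mm above the table, 5 mm behind the slate's middle; bar 60 mm wide (x), 480 mm long (y), 24 mm high. It leaves no room for a vertical gripper over the slate: the tool has to reach in leaning back towards the robot.
- pepper_mill: Bystander: wooden pepper mill on the slate, 42 mm across, 90 mm high. Origin: centre of its underside.
- sample_cup: Bystander: brown paper sample cup on the slate, 44 mm across, 35 mm high. Origin: centre of its underside.
- cup_a: Bystander: brown sample cup on the table, 44 mm across, 35 mm high. Origin: centre of its underside.
- cup_b: Bystander: like cup_a.
- sauce_bottle: Bystander: red sauce bottle, 56 mm across, 170 mm high. Origin: centre of its underside.
- dip_bowl: Bystander: white bowl, 100 mm across, 45 mm high. Origin: centre of its underside.

How it is judged:
On the way, in this order (a step that is already met when the one before it is completed fails the run):
1. the tub stands in the caddy, let go, the caddy still on the table where it was (x of tub in the frame of caddy between -0.055 and 0.055 m and y of tub in the frame of caddy between -0.1 and 0.1 m and z of tub in the frame of caddy between -0.002 and 0.015 m and contact force between the fingers and tub below 0.1 N and angle between tub's own z axis and vertical below 0.15 rad and distance of caddy from where it was at the start of the episode below 0.04 m), for 0.2 s.
2. the caddy is clear of the table, held by its handle, the tub in it (x of tub in the frame of caddy between -0.055 and 0.055 m and y of tub in the frame of caddy between -0.1 and 0.1 m and z of tub in the frame of caddy between -0.002 and 0.015 m and height (world z) of caddy above 0.02 m and contact force between the fingers and handle above 0.5 N), for 0.2 s.
At the end, for the whole second after the job is handed in: The caddy stands level (within 0.06 rad) on the slate, its middle within 30 mm of the slate's middle line across and 115 mm along, its length within 0.35 rad of the slate's; the tub stands upright (within 0.15 rad) on the caddy's floor inside the tray; both are let go and at rest (x of tub in the frame of caddy between -0.055 and 0.055 m and y of tub in the frame of caddy between -0.1 and 0.1 m and z of tub in the frame of caddy between -0.002 and 0.015 m and x of caddy in the frame of slate between -0.03 and 0.03 m and y of caddy in the frame of slate between -0.115 and 0.115 m and z of caddy in the frame of slate between -0.005 and 0.006 m and angle between the y axis of caddy and the y axis of slate, either way round below 0.35 rad and angle between caddy's own z axis and vertical below 0.06 rad and contact force between the fingers and tub below 0.1 N and contact force between the fingers and handle below 0.1 N and angle between tub's own z axis and vertical below 0.15 rad and linear speed of each of caddy, tub below 0.03 m/s); the robot touches nothing.
It fails at once if the caddy is tipped by more than 0.35 rad (angle between caddy's own z axis and vertical above 0.35 rad).
It fails at once if the tub is dropped (faster than 0.8 m/s while nothing is held) (contact force between the fingers and tub below 0.1 N and contact force between the fingers and handle below 0.1 N and linear speed of tub above 0.8 m/s).
It fails at once if the caddy is dropped (faster than 0.8 m/s while not held) (contact force between the fingers and handle below 0.1 N and linear speed of caddy above 0.8 m/s).
It fails at once if another thing on the table, on the slate or in the pan is shifted by more than 40 mm (the other tubs: 50 mm) (distance of any of square_tub, flat_tub from where it was at the start of the episode above 0.05 m or distance of any of pepper_mill, sample_cup, cup_a, cup_b, sauce_bottle, dip_bowl from where it was at the start of the episode above 0.04 m).
It also fails if it takes over 58 s, if anything falls off the work surface, if the arm or the gripper's body presses on something with over 40 N, if the wrist force passes 120 N, or if a joint passes its speed limit or range.

## Working session

There is one attempt and no reset: what is moved stays moved. The work goes in short steps, Python scripts to look and compute and a shell command to move; the robot and the scene stay as the last step left them, time stands still between calls to the robot, and variables do not carry over. Pictures are saved under pics/ and viewed, at most 10 in all, crops included, and the job is handed in when it is done.

```bash
mkdir -p pics
cat > h.py <<'E'
import numpy as np,cv2
from bench import ctrl
from scipy.spatial.transform import Rotation as R
def pts(im,mask):
    K=im["camera_matrix"];v,u=np.nonzero(mask&(im["depth"]>0));d=im["depth"][v,u]
    P=np.c_[(u-K[0,2])/K[0,0]*d,-(v-K[1,2])/K[1,1]*d,-d]
    E=im["extrinsics"];return P@E[:3,:3].T+E[:3,3]
def save(im,n):cv2.imwrite(f"pics/{n}.png",im["color"][:,:,::-1])
E
python3 - <<'E'
from h import *
s=ctrl.get_state();print({k:np.round(v,3) for k,v in s.items()})
for c in("top","scene"):
    im=ctrl.get_image(c);save(im,c+"0");print(c,im["extrinsics"].round(3).tolist())
    for q in["tub","square_tub","flat_tub","pan","caddy","handle","pass","pepper_mill","sample_cup","sauce_bottle","dip_bowl"]:
        for o in ctrl.outline_of(q,c)[:3]:
            p=pts(im,o["mask"]);
            if len(p)<5: continue
            print(q,round(o["confidence"],2),np.round(o["bbox"]),len(p),"med",np.median(p,0).round(3),"lo",np.percentile(p,2,axis=0).round(3),"hi",np.percentile(p,98,axis=0).round(3))
E
```

```text
{'time': np.float64(0.0), 'joint_positions': array([-1.331,  0.322, -0.07 ,  1.452,  0.023,  1.371, -0.057]), 'qd': array([-0.   ,  0.   ,  0.001, -0.   ,  0.   , -0.001,  0.001]), 'joint_torque': array([-1.0000e-03, -4.9129e+01, -4.0400e-01, -3.1253e+01, -6.4000e-02,
        4.4000e-02,  0.0000e+00]), 'position': array([0.145, 0.633, 0.232]), 'tool_rot': array([-3.540e-01, -3.121e+00,  3.000e-03]), 'ft_force': array([ 0.954, -0.287, -0.826]), 'torque': array([ 0.031, -0.032, -0.008]), 'grip_force': np.float64(0.0), 'grip_width': np.float64(0.999)}
top [[0.102, 0.973, -0.207, 0.303], [-0.995, 0.101, -0.019, 0.055], [0.003, 0.208, 0.978, 1.372], [0.0, 0.0, 0.0, 1.0]]
tub 0.79 [420. 252.  18.  12.] 201 med [ 0.437 -0.332  0.057] lo [ 0.414 -0.36   0.011] hi [ 0.46  -0.311  0.064]
tub 0.43 [238. 194. 159.  80.] 7471 med [0.56  0.304 0.017] lo [0.452 0.087 0.006] hi [0.669 0.516 0.338]
square_tub 0.48 [424. 214.  16.  14.] 237 med [ 0.587 -0.339  0.046] lo [ 0.565 -0.366  0.004] hi [ 0.615 -0.317  0.052]
flat_tub 0.51 [425. 235.  17.  16.] 205 med [ 0.516 -0.351  0.03 ] lo [ 0.49  -0.377
[... 2647 characters left out ...]
 -0.081  0.111]
pass 0.72 [405. 235. 221. 126.] 13532 med [0.576 0.301 0.014] lo [0.463 0.086 0.006] hi [0.685 0.518 0.335]
pepper_mill 0.93 [322. 256.  15.  25.] 353 med [0.616 0.126 0.066] lo [0.594 0.106 0.016] hi [0.623 0.141 0.102]
sample_cup 0.48 [448. 253.  16.  24.] 227 med [0.489 0.454 0.046] lo [0.463 0.437 0.012] hi [0.5   0.475 0.05 ]
sauce_bottle 0.88 [194. 237.  27.  48.] 761 med [ 0.695 -0.217  0.101] lo [ 0.667 -0.246  0.013] hi [ 0.712 -0.201  0.17 ]
dip_bowl 0.67 [401. 214.  37.  25.] 502 med [0.33  0.305 0.02 ] lo [0.303 0.258 0.   ] hi [0.389 0.347 0.045]
dip_bowl 0.49 [179. 217.  24.  23.] 249 med [ 0.6   -0.351  0.046] lo [ 0.549 -0.409  0.003] hi [ 0.681 -0.241  0.168]
```

View pics/top0.png

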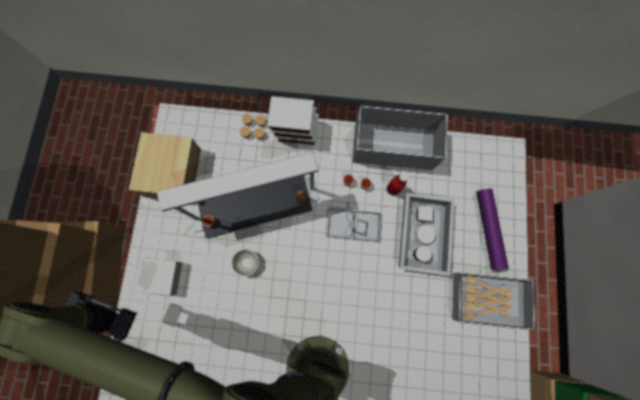

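View pics/scene0.png

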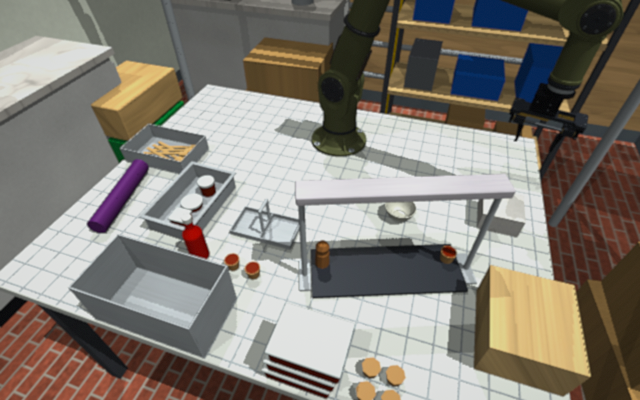

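Run:
```python
from h import *
def rect(P,n):
    r=cv2.minAreaRect((P[:,:2]*1000).astype(np.float32));print(n,len(P),np.round(r[0],1),np.round(r[1],1),round(r[2],2))
for c in("top","scene"):
    im=ctrl.get_image(c);P=pts(im,np.ones((400,640),bool))
    def box(x0,x1,y0,y1,z0,z1):
        a=(P>[x0,y0,z0])&(P<[x1,y1,z1]);return P[a.all(1)]
    rect(box(.40,.73,.05,.55,.008,.018),c+" slate");rect(box(.40,.75,.02,.6,.31,.36),c+" lampbar")
    b=box(.40,.75,.02,.6,.31,.36);print(b.mean(0),b[:,2].max())
    rect(box(.45,.62,-.2,.04,.010,.03),c+" caddy")
    h=box(.48,.60,-.15,.0,.085,.13);rect(h,c+" handle");print(np.percentile(h,[2,50,98],axis=0).round(4).tolist())
    rect(box(.35,.68,-.46,-.22,.056,.072),c+" panrim")
    rect(box(.405,.475,-.37,-.30,.053,.066),c+" tublid");rect(box(.405,.475,-.37,-.30,.044,.066),c+" tublid2")
```

```text
top slate 3644 [561.7 305. ] [495.3 326.4] 88.94
top lampbar 3346 [570.1 304. ] [ 62.8 480.7] 20.97
[0.56643515 0.30435165 0.33376174] 0.3419515093016978
top caddy 227 [526.9 -84. ] [110.9 206.4] 0.4
top handle 48 [525.  -81.2] [57.3  9.7] 0.45
[[0.4979, -0.0856, 0.1021], [0.527, -0.0803, 0.1086], [0.5529, -0.0765, 0.1136]]
top panrim 980 [ 516.2 -327. ] [221.5 284.4] 88.36
top tublid 182 [ 438.3 -336.7] [50.6 54.4] 4.9
top tublid2 191 [ 438.3 -336.7] [50.6 54.4] 4.9
scene slate 6901 [567.2 303.6] [486.2 302.2] 88.97
scene lampbar 5375 [570.9 299.9] [ 63.5 478.5] 21.13
[0.57985063 0.30075566 0.33054535] 0.3374030637452501
scene caddy 471 [527.  -85.6] [114.7 201.5] 0.71
scene handle 78 [529.2 -85.1] [57.8 10. ] 0.26
[[0.5017, -0.0891, 0.0857], [0.5327, -0.0836, 0.1071], [0.5567, -0.0802, 0.1119]]
scene panrim 1009 [ 514.4 -352.2] [182.7 284. ] 88.18
scene tublid 157 [ 440.1 -342. ] [52.9 54.6] 7.24
scene tublid2 183 [ 440.5 -341.9] [53.2 54.9] 5.82
```

The views agree. In the scene picture, the tall dark-red tub is at (207,186) at the near end of the pan. The caddy is at (266,224), and the slate and lamp bar are at (405,235), turned about 21°. In the top picture the tub is at (420,252).

```bash
cat >> h.py <<'E'
def rot(a,t=0):
    a=np.radians(a);y=np.array([np.cos(a),np.sin(a),0]);z=np.array([0,0,-1.])
    return R.from_matrix(np.c_[np.cross(y,z),y,z])*R.from_euler("y",t,degrees=True)
def plan(wps):
    "wps: (TCP xyz, azimuth of tool y, lean); prints slide/angular of each leg"
    s=ctrl.get_state();p=np.array(s["position"]);r=R.from_rotvec(s["tool_rot"])
    print("now",s["time"],p.round(4),"y-az",round(np.degrees(np.arctan2(*r.as_matrix()[1::-1,1])),1),"q",np.round(s["joint_positions"],2),"grip",round(s["grip_width"],3),round(s["grip_force"],1),"F",np.round(s["ft_force"],1))
    for q,a,t in wps:
        q=np.array(q);n=rot(a,t)
        print((r.inv().apply(q-p)/.25).round(3),(np.degrees((r.inv()*n).as_rotvec())/30).round(3));p,r=q,n
E
python3 - <<'E'
from h import *
plan([((.25,.46,.25),48,0),((.36,.27,.25),19,0),((.43,.06,.25),-9,0),((.46,-.15,.25),-38,0),((.44,-.28,.2),-66,0),((.439,-.34,.16),-90,0)])
E
```

```text
now 1.3 [0.1456 0.6335 0.2336] y-az 77.1 q [-1.33  0.32 -0.07  1.45  0.02  1.37 -0.06] grip 1.0 0.0 F [1.1 0.4 0.2]
[-0.563 -0.583 -0.066] [0.    0.    0.969]
[-0.836 -0.27   0.   ] [0.    0.    0.967]
[-0.885 -0.009  0.   ] [0.    0.    0.933]
[-0.811  0.25   0.   ] [0.    0.    0.967]
[-0.459  0.257  0.2  ] [0.    0.    0.933]
[-0.101  0.218  0.16 ] [0.  0.  0.8]
```

```bash
python3 -m inch '[{"slide":[-0.56,-0.58,-0.07],"angular":[0,0,0.97],"claw":1},{"slide":[-0.56,-0.58,-0.07],"angular":[0,0,0.97],"claw":1},{"slide":[-0.56,-0.58,-0.07],"angular":[0,0,0.97],"claw":1},{"slide":[-0.56,-0.58,-0.07],"angular":[0,0,0.97],"claw":1},{"slide":[-0.56,-0.58,-0.07],"angular":[0,0,0.97],"claw":1},{"slide":[-0.56,-0.58,-0.07],"angular":[0,0,0.97],"claw":1}]'
python3 -m inch '[{"slide":[-0.84,-0.27,0],"angular":[0,0,0.97],"claw":1},{"slide":[-0.84,-0.27,0],"angular":[0,0,0.97],"claw":1},{"slide":[-0.84,-0.27,0],"angular":[0,0,0.97],"claw":1},{"slide":[-0.84,-0.27,0],"angular":[0,0,0.97],"claw":1},{"slide":[-0.84,-0.27,0],"angular":[0,0,0.97],"claw":1},{"slide":[-0.84,-0.27,0],"angular":[0,0,0.97],"claw":1}]'
python3 -m inch '[{"slide":[-0.88,0,0],"angular":[0,0,0.93],"claw":1},{"slide":[-0.88,0,0],"angular":[0,0,0.93],"claw":1},{"slide":[-0.88,0,0],"angular":[0,0,0.93],"claw":1},{"slide":[-0.88,0,0],"angular":[0,0,0.93],"claw":1},{"slide":[-0.88,0,0],"angular":[0,0,0.93],"claw":1},{"slide":[-0.88,0,0],"angular":[0,0,0.93],"claw":1}]'
python3 - <<'E'
from h import *
plan([((.46,-.15,.25),-38,0),((.44,-.28,.2),-66,0),((.439,-.34,.16),-90,0)])
E
```

```text
time: 1.9
position: [0.2506, 0.4601, 0.2519]
tool_rot: [-1.131, -2.931, -0.003]
ft_force: [-0.8, 0.4, -0.2]
grip_width: 1.002
grip_force: 0.0
time: 2.5
position: [0.3618, 0.2686, 0.2513]
tool_rot: [1.832, 2.552, 0.001]
ft_force: [0.2, -0.1, 0.8]
grip_width: 0.999
grip_force: 0.0
time: 3.1
position: [0.4325, 0.0611, 0.2514]
tool_rot: [2.392, 2.036, 0.001]
ft_force: [-0.1, 0.8, 0.4]
grip_width: 1.0
grip_force: 0.0
now 3.1 [0.4325 0.0611 0.2514] y-az -9.2 q [-0.77 -0.19  0.5   1.93  0.09  1.38 -0.45] grip 1.0 0.0 F [-0.1  0.8  0.4]
[-0.816  0.243  0.006] [ 0.002 -0.001  0.961]
[-0.459  0.257  0.2  ] [0.    0.    0.933]
[-0.101  0.218  0.16 ] [0.  0.  0.8]
```

```bash
python3 -m inch '[{"slide":[-0.82,0.24,0],"angular":[0,0,0.96],"claw":1},{"slide":[-0.82,0.24,0],"angular":[0,0,0.96],"claw":1},{"slide":[-0.82,0.24,0],"angular":[0,0,0.96],"claw":1},{"slide":[-0.82,0.24,0],"angular":[0,0,0.96],"claw":1},{"slide":[-0.82,0.24,0],"angular":[0,0,0.96],"claw":1},{"slide":[-0.82,0.24,0],"angular":[0,0,0.96],"claw":1}]'
python3 -m inch '[{"slide":[-0.46,0.26,0.2],"angular":[0,0,0.93],"claw":1},{"slide":[-0.46,0.26,0.2],"angular":[0,0,0.93],"claw":1},{"slide":[-0.46,0.26,0.2],"angular":[0,0,0.93],"claw":1},{"slide":[-0.46,0.26,0.2],"angular":[0,0,0.93],"claw":1},{"slide":[-0.46,0.26,0.2],"angular":[0,0,0.93],"claw":1}]'
python3 -m inch '[{"slide":[-0.1,0.22,0.16],"angular":[0,0,0.8],"claw":1},{"slide":[-0.1,0.22,0.16],"angular":[0,0,0.8],"claw":1},{"slide":[-0.1,0.22,0.16],"angular":[0,0,0.8],"claw":1},{"slide":[-0.1,0.22,0.16],"angular":[0,0,0.8],"claw":1},{"slide":[-0.1,0.22,0.16],"angular":[0,0,0.8],"claw":1},{"slide":[-0.1,0.22,0.16],"angular":[0,0,0.8],"claw":1}]'
python3 - <<'E'
from h import *
plan([((.439,-.340,.1),-90,0),((.439,-.34,.032),-90,0)])
s=ctrl.get_state();im=ctrl.get_image("wrist");save(im,"w1");print(im["tool_from_camera"].round(3).tolist(),im["camera_matrix"].round(1).tolist())
T=im["tool_from_camera"];K=im["camera_matrix"]
for q in("tub","square_tub","flat_tub","pan"):
  for o in ctrl.outline_of(q,"wrist")[:2]:
    v,u=np.nonzero(o["mask"]&(im["depth"]>0));d=im["depth"][v,u]
    a,b=(u-K[0,2])/K[0,0],(v-K[1,2])/K[1,1];r=np.hypot(a,b)+1e-9;t=np.tan(r)*d/r
    P=np.c_[a*t,-b*t,-d]@T[:3,:3].T+T[:3,3];P=R.from_rotvec(s["tool_rot"]).apply(P)+s["position"]
    print(q,round(o["confidence"],2),np.round(o["bbox"]),len(P))
    top=P[P[:,2]>np.percentile(P[:,2],97)-.006]
    if q!="pan" and len(top)>5:print(" top z",np.median(top[:,2]).round(4),cv2.minAreaRect((top[:,:2]*1000).astype(np.float32)))
E
```

```text
time: 3.7
position: [0.4596, -0.1495, 0.2512]
tool_rot: [2.821, 1.38, -0.0]
ft_force: [0.1, 0.6, -0.3]
grip_width: 1.002
grip_force: 0.0
time: 4.2
position: [0.4406, -0.2778, 0.2001]
tool_rot: [-3.069, -0.665, 0.002]
ft_force: [-0.3, 1.0, 0.2]
grip_width: 1.002
grip_force: 0.0
time: 4.8
position: [0.4407, -0.3391, 0.1613]
tool_rot: [-3.14, -0.017, -0.002]
ft_force: [-0.8, 0.2, 0.4]
grip_width: 1.0
grip_force: 0.0
now 4.8 [ 0.4407 -0.3391  0.1613] y-az -89.4 q [-0.29  0.27  1.04  1.81 -0.25  1.2  -0.73] grip 1.0 0.0 F [-0.8  0.2  0.4]
[-0.007  0.004  0.245] [-0.002 -0.002  0.02 ]
[0.    0.    0.272] [0. 0. 0.]
[[-0.0, 0.962, 0.273, 0.075], [1.0, 0.0, -0.001, -0.001], [-0.001, 0.273, -0.962, -0.15], [0.0, 0.0, 0.0, 1.0]] [[309.7, 0.0, 314.4], [0.0, 309.7, 203.1], [0.0, 0.0, 1.0]]
tub 0.59 [316. 204.  63.  67.] 3331
 top z 0.0571 ((439.39923095703125, -339.4976806640625), (54.93294906616211, 54.970027923583984), 3.0413999557495117)
square_tub 0.59 [ 16.  73.  33. 113.] 2261
 top z 0.0378 ((649.2305908203125, 84.50130462646484), (11.392403602600098, 15.574633598327637), 65.4674301147461)
square_tub 0.57 [326.  36.  65.  64.] 3766
 top z 0.0462 ((590.6181640625, -344.34027099609375), (54.81211471557617, 54.66010665893555), 1.1474571228027344)
flat_tub 0.9 [336. 122.  77.  74.] 4441
 top z 0.0292 ((514.4459838867188, -354.7451477050781), (68.51453399658203, 68.81853485107422), 0.06848451495170593)
pan 0.91 [331. 136. 220. 265.] 43477
```

View pics/w1.png

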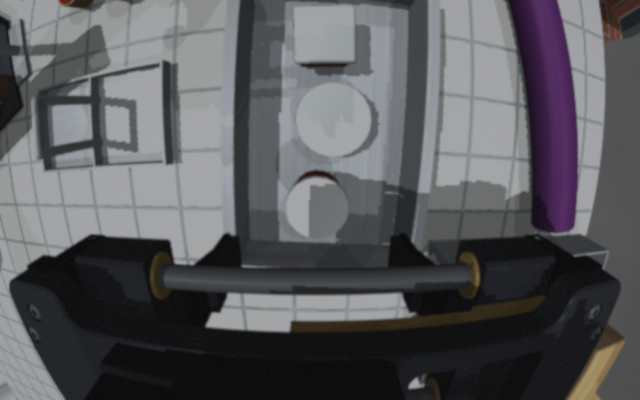

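The wrist picture shows the tub lid at (316,205) between the fingers, with the flat tub at (336,120) well ahead. I'm descending.

```bash
python3 -m inch '[{"slide":[0,0,0.15],"angular":[0,0,0.02],"claw":1},{"slide":[-0.005,0,0.25],"angular":[0,0,0.02],"claw":1},{"slide":[-0.005,0,0.37],"angular":[0,0,0.02],"claw":1},{"slide":[-0.005,0,0.45],"angular":[0,0,0.02],"claw":1},{"slide":[-0.005,0,0.515],"angular":[0,0,0.02],"claw":1},{"slide":[-0.005,0,0.515],"angular":[0,0,0.02],"claw":1},{"slide":[-0.005,0,0.515],"angular":[0,0,0.02],"claw":1}]'
python3 -m inch '[{"slide":[0,0,0],"angular":[0,0,0],"claw":-1},{"slide":[0,0,0],"angular":[0,0,0],"claw":-1},{"slide":[0,0,0],"angular":[0,0,0],"claw":-1},{"slide":[0,0,0],"angular":[0,0,0],"claw":-1},{"slide":[0,0,0],"angular":[0,0,0],"claw":-1},{"slide":[0,0,0],"angular":[0,0,0],"claw":-1},{"slide":[0,0,0],"angular":[0,0,0],"claw":-1},{"slide":[0,0,0],"angular":[0,0,0],"claw":-1}]' 20
python3 - <<'E'
from h import *
plan([((.44,-.34,.22),-90,0),((.47,-.28,.22),-60,0),((.51,-.20,.22),-30,0),((.527,-.143,.22),0,0),((.527,-.143,.036),0,0)])
E
```

```text
time: 5.75
position: [0.4381, -0.3415, 0.0328]
tool_rot: [3.141, -0.009, 0.001]
ft_force: [-0.1, -1.3, 0.7]
grip_width: 0.999
grip_force: 0.0
time: 6.55
position: [0.438, -0.3412, 0.0325]
tool_rot: [3.142, -0.009, 0.001]
ft_force: [0.0, -0.3, 1.5]
grip_width: 0.624
grip_force: 19.8
now 6.55 [ 0.438  -0.3412  0.0325] y-az -90.3 q [-0.17  0.45  0.93  1.93 -0.43  0.98 -0.61] grip 0.624 19.8 F [ 0.  -0.3  1.5]
[ 0.008 -0.005 -0.75 ] [ 0.    -0.001 -0.011]
[ 0.12 -0.24  0.  ] [ 0.  0. -1.]
[ 0.299 -0.197  0.   ] [ 0.  0. -1.]
[ 0.231 -0.055  0.   ] [ 0.  0. -1.]
[0.    0.    0.736] [0. 0. 0.]
```

```bash
python3 -m inch '[{"slide":[0,0,-0.15],"angular":[0,0,0],"claw":-1},{"slide":[0,0,-0.35],"angular":[0,0,0],"claw":-1},{"slide":[0,0,-0.55],"angular":[0,0,0],"claw":-1},{"slide":[0,0,-0.75],"angular":[0,0,0],"claw":-1},{"slide":[0,0,-0.75],"angular":[0,0,0],"claw":-1},{"slide":[0,0,-0.75],"angular":[0,0,0],"claw":-1}]'
python3 -m inch '[{"slide":[0.12,-0.24,0],"angular":[0,0,-1],"claw":-1},{"slide":[0.12,-0.24,0],"angular":[0,0,-1],"claw":-1},{"slide":[0.12,-0.24,0],"angular":[0,0,-1],"claw":-1},{"slide":[0.12,-0.24,0],"angular":[0,0,-1],"claw":-1},{"slide":[0.12,-0.24,0],"angular":[0,0,-1],"claw":-1},{"slide":[0.12,-0.24,0],"angular":[0,0,-1],"claw":-1}]'
python3 -m inch '[{"slide":[0.3,-0.2,0],"angular":[0,0,-1],"claw":-1},{"slide":[0.3,-0.2,0],"angular":[0,0,-1],"claw":-1},{"slide":[0.3,-0.2,0],"angular":[0,0,-1],"claw":-1},{"slide":[0.3,-0.2,0],"angular":[0,0,-1],"claw":-1},{"slide":[0.3,-0.2,0],"angular":[0,0,-1],"claw":-1},{"slide":[0.3,-0.2,0],"angular":[0,0,-1],"claw":-1}]'
python3 -m inch '[{"slide":[0.23,-0.05,0],"angular":[0,0,-1],"claw":-1},{"slide":[0.23,-0.05,0],"angular":[0,0,-1],"claw":-1},{"slide":[0.23,-0.05,0],"angular":[0,0,-1],"claw":-1},{"slide":[0.23,-0.05,0],"angular":[0,0,-1],"claw":-1},{"slide":[0.23,-0.05,0],"angular":[0,0,-1],"claw":-1},{"slide":[0.23,-0.05,0],"angular":[0,0,-1],"claw":-1}]'
python3 - <<'E'
from h import *
plan([((.527,-.145,.22),0,0),((.527,-.145,.035),0,0)])
im=ctrl.get_image("wrist");save(im,"w2")
s=ctrl.get_state();T=im["tool_from_camera"];K=im["camera_matrix"]
v,u=np.nonzero(im["depth"]>0);d=im["depth"][v,u]
a,b=(u-K[0,2])/K[0,0],(v-K[1,2])/K[1,1];r=np.hypot(a,b)+1e-9;t=np.tan(r)*d/r
P=np.c_[a*t,-b*t,-d]@T[:3,:3].T+T[:3,3];P=R.from_rotvec(s["tool_rot"]).apply(P)+s["position"]
def box(x0,x1,y0,y1,z0,z1):return P[((P>[x0,y0,z0])&(P<[x1,y1,z1])).all(1)]
for n,b in(("tray",box(.45,.61,-.21,.04,.011,.03)),("handle",box(.48,.6,-.12,-.04,.09,.12))):print(n,len(b),cv2.minAreaRect((b[:,:2]*1000).astype(np.float32)))
E
```

```text
time: 7.15
position: [0.4382, -0.3411, 0.2203]
tool_rot: [-3.141, 0.009, -0.003]
ft_force: [0.0, -0.2, -2.6]
grip_width: 0.62
grip_force: 19.7
time: 7.75
position: [0.4673, -0.2809, 0.2182]
tool_rot: [-3.036, -0.8, 0.004]
ft_force: [0.0, -0.7, -2.1]
grip_width: 0.62
grip_force: 19.7
time: 8.35
position: [0.5082, -0.201, 0.2193]
tool_rot: [-2.728, -1.558, 0.001]
ft_force: [-0.1, -0.2, -0.4]
grip_width: 0.622
grip_force: 19.8
time: 8.95
position: [0.5267, -0.1452, 0.2197]
tool_rot: [-2.232, -2.21, 0.0]
ft_force: [0.2, 0.3, -0.7]
grip_width: 0.621
grip_force: 19.8
now 8.95 [ 0.5267 -0.1452  0.2197] y-az -0.6 q [-0.51  0.13  0.79  1.75 -0.09  1.3   0.3 ] grip 0.621 19.8 F [ 0.2  0.3 -0.7]
[ 0.001  0.001 -0.001] [-0.    -0.    -0.019]
[0.   0.   0.74] [0. 0. 0.]
tray 1799 ((526.2118530273438, -83.11528778076172), (111.21015167236328, 200.80899047851562), 0.5155576467514038)
handle 760 ((526.5377807617188, -82.78225708007812), (59.05434799194336, 10.034496307373047), 1.6900649070739746)
```

View pics/w2.png

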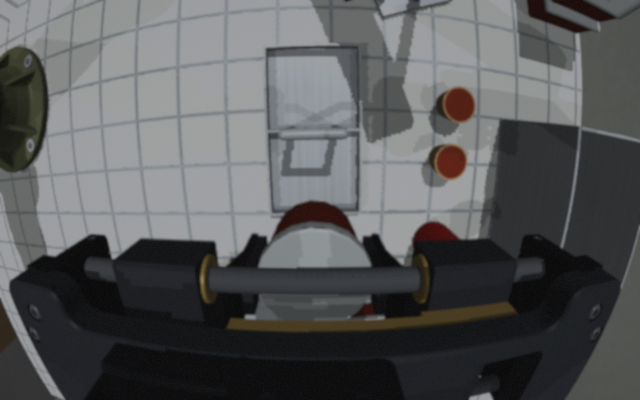

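The wrist picture shows the tub held between the fingers at (315,270). The caddy tray spans (266–360, 47–212) with the handle at about (312,133), and its centre measures (0.526, -0.083). I'm lowering the tub into the near bay.

```bash
python3 -m inch '[{"slide":[0,0,0.18],"angular":[0,0,-0.02],"claw":-1},{"slide":[0,0,0.36],"angular":[0,0,-0.02],"claw":-1},{"slide":[0,0,0.52],"angular":[0,0,-0.02],"claw":-1},{"slide":[0,0,0.64],"angular":[0,0,-0.02],"claw":-1},{"slide":[0,0,0.69],"angular":[0,0,-0.02],"claw":-1},{"slide":[0,0,0.71],"angular":[0,0,-0.02],"claw":-1},{"slide":[0,0,0.725],"angular":[0,0,-0.02],"claw":-1},{"slide":[0,0,0.735],"angular":[0,0,-0.02],"claw":-1},{"slide":[0,0,0.74],"angular":[0,0,-0.02],"claw":-1},{"slide":[0,0,0.74],"angular":[0,0,-0.02],"claw":-1}]'
python3 - <<'E'
from h import *
plan([((.527,-.145,.033),0,0)])
E
```

```text
time: 10.0
position: [0.5275, -0.1447, 0.0356]
tool_rot: [2.216, 2.226, 0.002]
ft_force: [-0.0, -0.2, -1.3]
grip_width: 0.623
grip_force: 19.8
now 10.0 [ 0.5275 -0.1447  0.0356] y-az 0.3 q [-0.41  0.36  0.74  1.94 -0.29  0.95  0.47] grip 0.623 19.8 F [-0.  -0.2 -1.3]
[-0.001 -0.002  0.01 ] [ 0.003 -0.     0.009]
```

```bash
python3 -m inch '[{"slide":[0,0,0.006],"angular":[0,0,0],"claw":-1},{"slide":[0,0,0.01],"angular":[0,0,0],"claw":-1},{"slide":[0,0,0.01],"angular":[0,0,0],"claw":-1}]'
python3 -m inch '[{"slide":[0,0,0],"angular":[0,0,0],"claw":0.4},{"slide":[0,0,0],"angular":[0,0,0],"claw":0.5},{"slide":[0,0,0],"angular":[0,0,0],"claw":0.5},{"slide":[0,0,0],"angular":[0,0,0],"claw":0.5},{"slide":[0,0,0],"angular":[0,0,0],"claw":0.5}]'
python3 -m inch '[{"slide":[0,0,-0.1],"angular":[0,0,0],"claw":0.5},{"slide":[0,0,-0.25],"angular":[0,0,0],"claw":0.5},{"slide":[0,0,-0.45],"angular":[0,0,0],"claw":0.5},{"slide":[0,0,-0.65],"angular":[0,0,0],"claw":0.5},{"slide":[0,0,-0.85],"angular":[0,0,0],"claw":0.5},{"slide":[0,0,-0.85],"angular":[0,0,0],"claw":0.5},{"slide":[0,0,-0.85],"angular":[0,0,0],"claw":0.5}]'
cat >> h.py <<'E'
def wrist(name=None):
    s=ctrl.get_state();im=ctrl.get_image("wrist");T=im["tool_from_camera"];K=im["camera_matrix"]
    if name: save(im,name)
    v,u=np.nonzero(im["depth"]>0);d=im["depth"][v,u]
    a,b=(u-K[0,2])/K[0,0],(v-K[1,2])/K[1,1];r=np.hypot(a,b)+1e-9;t=np.tan(r)*d/r
    P=np.c_[a*t,-b*t,-d]@T[:3,:3].T+T[:3,3];return R.from_rotvec(s["tool_rot"]).apply(P)+s["position"]
def box(P,x0,x1,y0,y1,z0,z1,n=""):
    b=P[((P>[x0,y0,z0])&(P<[x1,y1,z1])).all(1)];print(n,len(b),*(np.round(v,1) for v in cv2.minAreaRect((b[:,:2]*1000).astype(np.float32))),"z",np.median(b[:,2]).round(4))
E
python3 - <<'E'
from h import *
P=wrist("w3")
box(P,.45,.61,-.21,.04,.011,.03,"tray");box(P,.48,.6,-.11,-.04,.09,.12,"handle");box(P,.48,.58,-.2,-.1,.051,.065,"lid")
th=40;f=np.array([np.sin(np.radians(th)),0,-np.cos(np.radians(th))])
g=np.array([.5265,-.083,.105]);c=g+.008*f   # TCP for grasp point on the bar
print(c)
for th in (35,40,45):
    f=np.array([np.sin(np.radians(th)),0,-np.cos(np.radians(th))]);print(th,g+.008*f,g-.092*f)
f=np.array([np.sin(.698),0,-np.cos(.698)])
plan([((.46,-.12,.26),-30,13),((.455,-.09,.23),-60,26),(g-.092*f,-90,40)])
E
```

```text
time: 10.3
position: [0.5271, -0.1445, 0.0325]
tool_rot: [2.216, 2.227, 0.001]
ft_force: [-0.7, 0.0, 0.1]
grip_width: 0.617
grip_force: 19.9
time: 10.8
position: [0.5269, -0.1448, 0.0323]
tool_rot: [2.216, 2.226, 0.0]
ft_force: [1.2, 0.2, 0.4]
grip_width: 0.748
grip_force: 0.0
time: 11.5
position: [0.5275, -0.1449, 0.246]
tool_rot: [2.215, 2.225, 0.004]
ft_force: [-0.1, -0.1, -0.5]
grip_width: 0.753
grip_force: 0.0
tray 1726 [526.1 -83. ] [110.7 200.7] 0.7 z 0.0188
handle 671 [526.  -82.5] [59.   9.6] 0.3 z 0.1082
lid 1864 [ 526.6 -141.9] [54.4 54.2] 1.3 z 0.0572
[ 0.5316423  -0.083       0.09887164]
35 [ 0.53108861 -0.083       0.09844678] [ 0.47373097 -0.083       0.18036199]
40 [ 0.5316423  -0.083       0.09887164] [ 0.46736354 -0.083       0.17547609]
45 [ 0.53215685 -0.083       0.09934315] [ 0.46144618 -0.083       0.17005382]
now 11.55 [ 0.5266 -0.1446  0.2444] y-az 0.3 q [-0.53  0.11  0.81  1.72 -0.08  1.35  0.3 ] grip 0.747 0.0 F [-0.7 -0.1  0.3]
[ 0.1   -0.266 -0.062] [-0.115  0.422  1.005]
[ 0.065 -0.077  0.138] [-0.335  0.423  0.945]
[-0.044  0.     0.221] [-0.546  0.456  0.841]
```

```bash
python3 -m inch '[{"slide":[0.1,-0.27,-0.06],"angular":[-0.115,0.42,1],"claw":0.5},{"slide":[0.1,-0.27,-0.06],"angular":[-0.115,0.42,1],"claw":0.5},{"slide":[0.1,-0.27,-0.06],"angular":[-0.115,0.42,1],"claw":0.5},{"slide":[0.1,-0.27,-0.06],"angular":[-0.115,0.42,1],"claw":0.5},{"slide":[0.1,-0.27,-0.06],"angular":[-0.115,0.42,1],"claw":0.5},{"slide":[0.1,-0.27,-0.06],"angular":[-0.115,0.42,1],"claw":0.5}]'
python3 -m inch '[{"slide":[0.065,-0.08,0.14],"angular":[-0.335,0.42,0.945],"claw":0.5},{"slide":[0.065,-0.08,0.14],"angular":[-0.335,0.42,0.945],"claw":0.5},{"slide":[0.065,-0.08,0.14],"angular":[-0.335,0.42,0.945],"claw":0.5},{"slide":[0.065,-0.08,0.14],"angular":[-0.335,0.42,0.945],"claw":0.5},{"slide":[0.065,-0.08,0.14],"angular":[-0.335,0.42,0.945],"claw":0.5},{"slide":[0.065,-0.08,0.14],"angular":[-0.335,0.42,0.945],"claw":0.5}]'
python3 - <<'E'
from h import *
g=np.array([.5265,-.083,.105]);f=np.array([np.sin(.698),0,-np.cos(.698)])
plan([(g-.092*f,-90,40),(g+.008*f,-90,40)])
E
```

```text
time: 12.15
position: [0.4586, -0.1198, 0.2586]
tool_rot: [-2.607, -1.513, -0.292]
ft_force: [0.6, -0.1, -0.4]
grip_width: 0.748
grip_force: 0.0
time: 12.75
position: [0.4531, -0.0894, 0.2277]
tool_rot: [-2.854, -0.768, -0.652]
ft_force: [0.1, 0.5, -0.1]
grip_width: 0.751
grip_force: 0.0
now 12.75 [ 0.4531 -0.0894  0.2277] y-az -59.9 q [ 0.23 -0.3   0.14  2.16 -0.36  1.02 -0.52] grip 0.751 0.0 F [ 0.1  0.5 -0.1]
[-0.034  0.006  0.215] [-0.544  0.464  0.847]
[-0.   0.   0.4] [0. 0. 0.]
```

```bash
python3 -m inch '[{"slide":[-0.034,0.006,0.215],"angular":[-0.544,0.464,0.847],"claw":0.5},{"slide":[-0.034,0.006,0.215],"angular":[-0.544,0.464,0.847],"claw":0.5},{"slide":[-0.034,0.006,0.215],"angular":[-0.544,0.464,0.847],"claw":0.5},{"slide":[-0.034,0.006,0.215],"angular":[-0.544,0.464,0.847],"claw":0.5},{"slide":[-0.034,0.006,0.215],"angular":[-0.544,0.464,0.847],"claw":0.5},{"slide":[-0.034,0.006,0.215],"angular":[-0.544,0.464,0.847],"claw":0.5}]'
python3 - <<'E'
from h import *
g=np.array([.5265,-.083,.105]);f=np.array([np.sin(.698),0,-np.cos(.698)])
P=wrist("w4")
box(P,.45,.61,-.21,.04,.011,.03,"tray");box(P,.48,.6,-.11,-.04,.09,.12,"handle");box(P,.48,.58,-.2,-.1,.051,.065,"lid")
plan([(g-.092*f,-90,40),(g+.008*f,-90,40)])
E
```

```text
time: 13.35
position: [0.4958, -0.0947, 0.1366]
tool_rot: [-2.932, 0.005, -1.005]
ft_force: [0.1, -1.3, 1.1]
grip_width: 0.754
grip_force: 0.0
tray 2293 [526.1 -82.9] [111.  201.3] 0.7 z 0.0188
handle 1241 [526.3 -83. ] [58.7 10.1] 0.5 z 0.1083
lid 2228 [ 531.2 -141.5] [45.5 55.4] 12.1 z 0.0573
now 13.4 [ 0.4957 -0.089   0.1342] y-az -89.1 q [ 0.17 -0.3   0.1   2.44 -0.47  0.4  -0.92] grip 0.75 0.0 F [-1.8 -2.9 -2.4]
[ 0.011 -0.034 -0.199] [-0.089  0.075 -0.031]
[-0.   0.   0.4] [0. 0. 0.]
```

```bash
python3 -m inch '[{"slide":[0,0,0.1],"angular":[0,0,0],"claw":0.5},{"slide":[0,0,0.15],"angular":[0,0,0],"claw":0.5},{"slide":[0,0,0.2],"angular":[0,0,0],"claw":0.5},{"slide":[0,0,0.2],"angular":[0,0,0],"claw":0.5}]'
python3 - <<'E'
from h import *
g=np.array([.5265,-.083,.105]);f=np.array([np.sin(.663),0,-np.cos(.663)])
s=ctrl.get_state();print(R.from_rotvec(s["tool_rot"]).as_matrix()[:,2])
plan([(g+.008*f,-90,38)])
E
```

```text
time: 13.8
position: [0.5269, -0.0865, 0.096]
tool_rot: [-2.926, -0.012, -0.997]
ft_force: [0.0, -0.2, 0.3]
grip_width: 0.746
grip_force: 0.0
[ 0.60998538  0.05022592 -0.79081931]
now 13.8 [ 0.5269 -0.0865  0.096 ] y-az -88.6 q [ 0.06 -0.15  0.17  2.42 -0.64  0.29 -0.75] grip 0.746 0.0 F [ 0.  -0.2  0.3]
[ 0.021 -0.014  0.003] [-0.096  0.012 -0.017]
```

```bash
python3 -m inch '[{"slide":[0.02,-0.014,0.003],"angular":[-0.096,0.012,-0.017],"claw":0.5},{"slide":[0.02,-0.014,0.003],"angular":[-0.096,0.012,-0.017],"claw":0.5},{"slide":[0.02,-0.014,0.003],"angular":[-0.096,0.012,-0.017],"claw":0.5}]'
python3 - <<'E'
from h import *
g=np.array([.5265,-.083,.105]);f=np.array([np.sin(.663),0,-np.cos(.663)])
s=ctrl.get_state();print(R.from_rotvec(s["tool_rot"]).as_matrix().round(3).tolist())
plan([(g+.008*f,-90,38)])
P=wrist();box(P,.45,.61,-.21,.04,.011,.03,"tray");box(P,.48,.6,-.11,-.04,.1,.12,"handle")
E
```

```text
time: 14.1
position: [0.5315, -0.0846, 0.1011]
tool_rot: [2.967, -0.004, 1.029]
ft_force: [-0.4, -0.4, -0.9]
grip_width: 0.748
grip_force: 0.0
[[0.785, -0.003, 0.619], [-0.002, -1.0, -0.002], [0.619, 0.0, -0.785]]
now 14.1 [ 0.5315 -0.0846  0.1011] y-az -90.1 q [ 0.15 -0.16  0.03  2.43 -0.46  0.24 -0.98] grip 0.748 0.0 F [-0.4 -0.4 -0.9]
[-0.006 -0.006  0.007] [ 0.004 -0.008 -0.003]
tray 1677 [541.8 -83. ] [ 80.  200.3] 0.7 z 0.0187
handle 1947 [527.3 -64.5] [46.8 56.6] 89.5 z 0.1086
```

```bash
python3 -m inch '[{"slide":[-0.006,-0.006,0.007],"angular":[0,0,0],"claw":0},{"slide":[-0.006,-0.006,0.007],"angular":[0,0,0],"claw":-1},{"slide":[-0.006,-0.006,0.007],"angular":[0,0,0],"claw":-1},{"slide":[-0.006,-0.006,0.007],"angular":[0,0,0],"claw":-1},{"slide":[-0.006,-0.006,0.007],"angular":[0,0,0],"claw":-1},{"slide":[-0.006,-0.006,0.007],"angular":[0,0,0],"claw":-1},{"slide":[-0.006,-0.006,0.007],"angular":[0,0,0],"claw":-1},{"slide":[-0.006,-0.006,0.007],"angular":[0,0,0],"claw":-1},{"slide":[-0.006,-0.006,0.007],"angular":[0,0,0],"claw":-1},{"slide":[-0.006,-0.006,0.007],"angular":[0,0,0],"claw":-1}]' 55
python3 - <<'E'
from h import *
s=ctrl.get_state();p=np.array(s["position"])
L=lambda x,y:np.array([.5655+x*.934-y*.358,.300+x*.358+y*.934])
for n in((-.13,-.344),(-.11,-.18),(-.11,0),(0,0)):print(n,L(*n))
plan([(p+[.0,0,.05],-90,38),(p+[.01,0,.125],-90,38)])
E
```

```text
time: 15.15
position: [0.5316, -0.0837, 0.0987]
tool_rot: [2.966, -0.009, 1.029]
ft_force: [1.6, -1.7, -0.9]
grip_width: 0.088
grip_force: 55.0
(-0.13, -0.344) [ 0.567232 -0.067836]
(-0.11, -0.18) [0.5272 0.0925]
(-0.11, 0) [0.46276 0.26062]
(0, 0) [0.5655 0.3   ]
now 15.15 [ 0.5316 -0.0837  0.0987] y-az -90.3 q [ 0.14 -0.15  0.03  2.43 -0.46  0.23 -0.99] grip 0.088 55.0 F [ 1.6 -1.7 -0.9]
[ 0.124 -0.    -0.157] [ 0.007 -0.009 -0.009]
[ 0.216  0.    -0.212] [0. 0. 0.]
```

```bash
python3 -m inch '[{"slide":[0.02,0,-0.025],"angular":[0,0,0],"claw":-1},{"slide":[0.05,0,-0.063],"angular":[0,0,0],"claw":-1},{"slide":[0.08,0,-0.1],"angular":[0,0,0],"claw":-1},{"slide":[0.11,0,-0.14],"angular":[0,0,0],"claw":-1},{"slide":[0.124,0,-0.157],"angular":[0,0,0],"claw":-1},{"slide":[0.124,0,-0.157],"angular":[0,0,0],"claw":-1},{"slide":[0.124,0,-0.157],"angular":[0,0,0],"claw":-1}]'
python3 - <<'E'
from h import *
im=ctrl.get_image("scene");cv2.imwrite("pics/s2.png",cv2.resize(im["color"][130:290,170:490,::-1],(800,400)))
P=pts(im,np.ones((400,640),bool))
b=P[((P>[.45,-.21,.03])&(P<[.62,.05,.085])).all(1)]
A=np.c_[b[:,:2],np.ones(len(b))]
w=b[b[:,2]<.09];print(len(w));fl=w
# floor plane fit, robust
for _ in range(8):
    A=np.c_[fl[:,:2],np.ones(len(fl))];c=np.linalg.lstsq(A,fl[:,2],rcond=None)[0];e=abs(fl[:,2]-A@c);fl=fl[e<max(.004,1.5*np.median(e))] 
print("plane",c.round(4),len(fl))
plan([])
E
```

```text
time: 15.85
position: [0.5303, -0.0831, 0.1468]
tool_rot: [2.969, -0.008, 1.025]
ft_force: [-0.7, 0.7, -7.3]
grip_width: 0.095
grip_force: 55.0
1716
plane [ 0.0254 -0.0002  0.0389] 822
now 15.9 [ 0.5303 -0.0831  0.1467] y-az -90.3 q [ 0.23 -0.24 -0.05  2.38 -0.34  0.37 -1.12] grip 0.094 55.0 F [ 0.7 -0.2 -6.8]
```

View pics/s2.png

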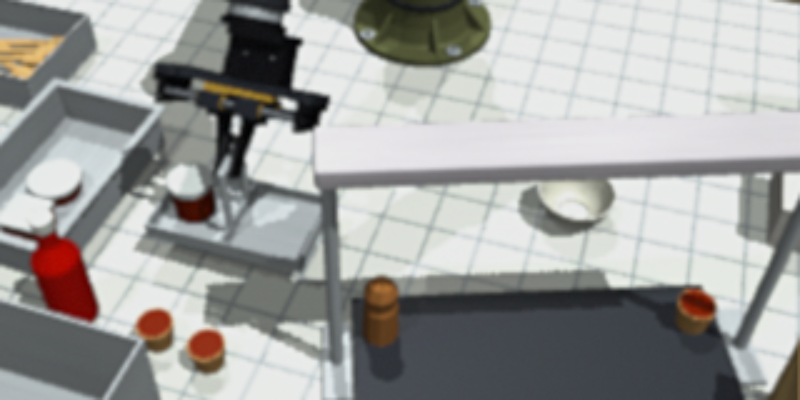

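Lifted level and held: the scene crop shows the tub at (190,195) standing in the raised caddy. I'm carrying it along the robot side of the pass.

Run:
```python
from h import *
plan([((.535,-.06,.215),-88,38),((.523,.02,.215),-83,38),((.523,.09,.215),-77,38),((.500,.165,.215),-72,38),((.4785,.2335,.215),-69,38)])
```

```text
now 15.9 [ 0.5303 -0.0831  0.1467] y-az -90.3 q [ 0.23 -0.24 -0.05  2.38 -0.34  0.37 -1.12] grip 0.094 55.0 F [ 0.7 -0.2 -6.8]
[ 0.183 -0.093 -0.204] [ 0.045 -0.002 -0.062]
[-0.029 -0.321 -0.023] [ 0.103  0.    -0.131]
[ 0.027 -0.278  0.021] [ 0.123 -0.    -0.158]
[-0.017 -0.313 -0.014] [ 0.103 -0.    -0.131]
[ 0.002 -0.287  0.002] [ 0.062  0.    -0.079]
```

```bash
python3 -m inch '[{"slide":[0.045,-0.023,-0.05],"angular":[0.01,0,-0.02],"claw":-1},{"slide":[0.09,-0.046,-0.1],"angular":[0.02,0,-0.03],"claw":-1},{"slide":[0.135,-0.07,-0.15],"angular":[0.03,0,-0.05],"claw":-1},{"slide":[0.183,-0.093,-0.204],"angular":[0.045,0,-0.062],"claw":-1},{"slide":[0.183,-0.093,-0.204],"angular":[0.045,0,-0.062],"claw":-1}]'
python3 -m inch '[{"slide":[-0.006,-0.07,-0.005],"angular":[0.02,0,-0.026],"claw":-1},{"slide":[-0.012,-0.14,-0.01],"angular":[0.045,0,-0.055],"claw":-1},{"slide":[-0.018,-0.21,-0.015],"angular":[0.065,0,-0.085],"claw":-1},{"slide":[-0.024,-0.27,-0.02],"angular":[0.085,0,-0.11],"claw":-1},{"slide":[-0.029,-0.32,-0.023],"angular":[0.103,0,-0.131],"claw":-1},{"slide":[-0.029,-0.32,-0.023],"angular":[0.103,0,-0.131],"claw":-1}]'
python3 - <<'E'
from h import *
s=ctrl.get_state();print(R.from_rotvec(s["tool_rot"]).as_matrix()[:,2].round(3))
plan([((.523,.09,.215),-77,38),((.500,.165,.215),-72,38),((.4785,.2335,.215),-69,38)])
E
```

```text
time: 16.4
position: [0.547, -0.0621, 0.2154]
tool_rot: [-2.957, -0.054, -1.025]
ft_force: [2.2, 0.2, -6.2]
grip_width: 0.095
grip_force: 55.0
time: 17.0
position: [0.5458, 0.0188, 0.2051]
tool_rot: [-2.929, -0.185, -0.992]
ft_force: [-0.3, 1.2, -6.6]
grip_width: 0.096
grip_force: 55.0
[ 0.603  0.08  -0.794]
now 17.0 [0.5458 0.0188 0.2051] y-az -82.7 q [ 0.14 -0.3  -0.16  2.28 -0.22  0.51 -1.32] grip 0.096 55.0 F [-0.3  1.2 -6.6]
[-0.02  -0.294 -0.064] [ 0.111  0.018 -0.154]
[-0.017 -0.313 -0.014] [ 0.103 -0.    -0.131]
[ 0.002 -0.287  0.002] [ 0.062  0.    -0.079]
```

Run:
```python
from h import *
plan([((.546,.019,.205),-69,38),((.5475,.025,.16),-69,38)])
```

```text
now 17.0 [0.5458 0.0188 0.2051] y-az -82.7 q [ 0.14 -0.3  -0.16  2.28 -0.22  0.51 -1.32] grip 0.096 55.0 F [-0.3  1.2 -6.6]
[ 0.    -0.001  0.001] [ 0.274  0.018 -0.365]
[-0.1   -0.02   0.151] [0. 0. 0.]
```

```bash
python3 -m inch '[{"slide":[0,0,0],"angular":[0.07,0.005,-0.09],"claw":-1},{"slide":[0,0,0],"angular":[0.14,0.01,-0.18],"claw":-1},{"slide":[0,0,0],"angular":[0.21,0.014,-0.27],"claw":-1},{"slide":[0,0,0],"angular":[0.274,0.018,-0.365],"claw":-1},{"slide":[0,0,0],"angular":[0.274,0.018,-0.365],"claw":-1}]'
python3 -m inch '[{"slide":[-0.03,-0.005,0.05],"angular":[0,0,0],"claw":-1},{"slide":[-0.06,-0.01,0.1],"angular":[0,0,0],"claw":-1},{"slide":[-0.1,-0.02,0.15],"angular":[0,0,0],"claw":-1},{"slide":[-0.1,-0.02,0.15],"angular":[0,0,0],"claw":-1}]'
python3 - <<'E'
from h import *
s=ctrl.get_state();print(R.from_rotvec(s["tool_rot"]).as_matrix()[:,2].round(3))
plan([((.5475,.025,.16),-69,38),((.510,.12,.16),-69,38),((.490,.1745,.16),-69,38)])
E
```

```text
time: 17.5
position: [0.5472, 0.0149, 0.2065]
tool_rot: [-2.818, -0.514, -0.975]
ft_force: [0.1, -0.9, -7.5]
grip_width: 0.093
grip_force: 55.0
time: 17.9
position: [0.5462, 0.0231, 0.1585]
tool_rot: [-2.819, -0.517, -0.966]
ft_force: [-1.8, -0.5, -7.1]
grip_width: 0.095
grip_force: 55.0
[ 0.573  0.218 -0.79 ]
now 17.9 [0.5462 0.0231 0.1585] y-az -69.2 q [-0.07 -0.21  0.14  2.32 -0.54  0.48 -0.72] grip 0.095 55.0 F [-1.8 -0.5 -7.1]
[ 0.01  -0.005 -0.   ] [ 0.003  0.006 -0.006]
[-0.003 -0.409 -0.002] [0. 0. 0.]
[ 0.003 -0.232  0.002] [0. 0. 0.]
```

```bash
python3 -m inch '[{"slide":[0,-0.06,0],"angular":[0,0,0],"claw":-1},{"slide":[0,-0.14,0],"angular":[0,0,0],"claw":-1},{"slide":[0,-0.24,0],"angular":[0,0,0],"claw":-1},{"slide":[0,-0.34,0],"angular":[0,0,0],"claw":-1},{"slide":[0,-0.41,0],"angular":[0,0,0],"claw":-1},{"slide":[0,-0.41,0],"angular":[0,0,0],"claw":-1}]'
python3 - <<'E'
from h import *
s=ctrl.get_state();print(R.from_rotvec(s["tool_rot"]).as_matrix()[:,2].round(3))
im=ctrl.get_image("scene");cv2.imwrite("pics/s3.png",cv2.resize(im["color"][130:290,170:490,::-1],(800,400)))
plan([((.490,.1745,.16),-69,38),((.4628,.2605,.16),-69,38)])
E
```

```text
time: 18.5
position: [0.5111, 0.1211, 0.1625]
tool_rot: [-2.815, -0.523, -0.974]
ft_force: [-0.6, 0.0, -7.0]
grip_width: 0.091
grip_force: 55.0
[ 0.577  0.22  -0.786]
now 18.55 [0.5119 0.1196 0.1626] y-az -69.1 q [-0.01 -0.3  -0.18  2.38 -0.38  0.42 -1.11] grip 0.094 55.0 F [-0.5 -0.9 -6.5]
[-0.009 -0.236  0.006] [ 0.006 -0.006  0.   ]
[ 0.017 -0.36   0.013] [0. 0. 0.]
```

View pics/s3.png

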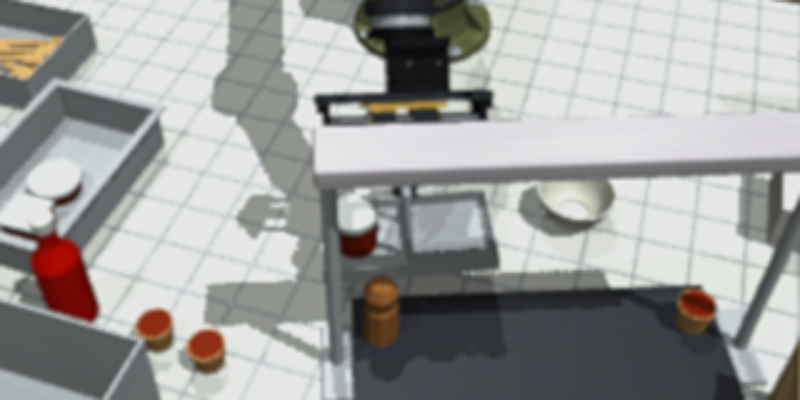

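The scene crop shows the caddy at (420,235), level, with the tub standing and the mill at (380,310) clear in front of it. I'm continuing along the slate.

Run:
```python
from h import *
L=lambda x,y,z:(.5655+(x+.005)*.934-y*.358,.300+(x+.005)*.358+y*.934,z)
plan([(L(-.114,-.10,.163),-69,38),(L(-.11,-.045,.163),-69,38),(L(-.07,0,.163),-69,38)])
```

```text
now 18.55 [0.5119 0.1196 0.1626] y-az -69.1 q [-0.01 -0.3  -0.18  2.38 -0.38  0.42 -1.11] grip 0.094 55.0 F [-0.5 -0.9 -6.5]
[ 0.019 -0.197  0.012] [ 0.006 -0.006  0.   ]
[ 0.013 -0.22   0.01 ] [0. 0. 0.]
[ 0.126 -0.18   0.099] [0. 0. 0.]
```

```bash
python3 -m inch '[{"slide":[0.01,-0.08,0.006],"angular":[0,0,0],"claw":-1},{"slide":[0.019,-0.16,0.012],"angular":[0,0,0],"claw":-1},{"slide":[0.025,-0.24,0.018],"angular":[0,0,0],"claw":-1},{"slide":[0.03,-0.33,0.02],"angular":[0,0,0],"claw":-1},{"slide":[0.032,-0.417,0.022],"angular":[0,0,0],"claw":-1},{"slide":[0.032,-0.417,0.022],"angular":[0,0,0],"claw":-1}]'
python3 - <<'E'
from h import *
L=lambda x,y,z:(.5655+(x+.005)*.934-y*.358,.300+(x+.005)*.358+y*.934,z)
s=ctrl.get_state();print(R.from_rotvec(s["tool_rot"]).as_matrix()[:,2].round(3),L(-.11,-.045,.163))
plan([(L(-.07,0,.163),-69,38),(L(0,0.003,.135),-69,38)])
im=ctrl.get_image("scene");P=pts(im,np.ones((400,640),bool))
E
```

```text
time: 19.15
position: [0.484, 0.2221, 0.1636]
tool_rot: [-2.813, -0.521, -0.977]
ft_force: [0.0, 1.4, -7.0]
grip_width: 0.095
grip_force: 55.0
[ 0.579  0.221 -0.785] (0.48354, 0.22037999999999996, 0.163)
now 19.15 [0.484  0.2221 0.1636] y-az -69.0 q [-0.08 -0.3  -0.42  2.37 -0.05  0.39 -1.69] grip 0.095 55.0 F [ 0.   1.4 -7. ]
[ 0.121 -0.174  0.098] [ 0.003 -0.009  0.   ]
[ 0.152 -0.012  0.261] [0. 0. 0.]
```

```bash
python3 -m inch '[{"slide":[0.03,-0.043,0.025],"angular":[0,0,0],"claw":-1},{"slide":[0.06,-0.087,0.05],"angular":[0,0,0],"claw":-1},{"slide":[0.09,-0.13,0.075],"angular":[0,0,0],"claw":-1},{"slide":[0.12,-0.174,0.098],"angular":[0,0,0],"claw":-1},{"slide":[0.12,-0.174,0.098],"angular":[0,0,0],"claw":-1}]'
python3 -m inch '[{"slide":[0.03,0,0.05],"angular":[0,0,0],"claw":-1},{"slide":[0.06,-0.005,0.1],"angular":[0,0,0],"claw":-1},{"slide":[0.09,-0.01,0.15],"angular":[0,0,0],"claw":-1},{"slide":[0.12,-0.012,0.205],"angular":[0,0,0],"claw":-1},{"slide":[0.15,-0.012,0.26],"angular":[0,0,0],"claw":-1},{"slide":[0.15,-0.012,0.26],"angular":[0,0,0],"claw":-1},{"slide":[0.15,-0.012,0.26],"angular":[0,0,0],"claw":-1}]'
python3 - <<'E'
from h import *
L=lambda x,y,z:(.5655+(x+.005)*.934-y*.358,.300+(x+.005)*.358+y*.934,z)
s=ctrl.get_state();print(R.from_rotvec(s["tool_rot"]).as_matrix()[:,2].round(3))
plan([(L(0,0,.1115),-69,38)])
im=ctrl.get_image("scene");cv2.imwrite("pics/s4.png",cv2.resize(im["color"][150:310,270:590,::-1],(800,400)))
P=pts(im,np.ones((400,640),bool))
B=R.from_euler("z",21,degrees=True).inv();Q=B.apply(P-[.5655,.3,0])
b=Q[((Q>[-.09,-.13,.027])&(Q<[.08,.13,.06])).all(1)]
print(len(b),cv2.minAreaRect((b[:,:2]*1000).astype(np.float32)))
sl=Q[((Q>[-.15,-.25,.008])&(Q<[.15,.25,.0165])).all(1)];print("slate",np.percentile(sl,[1,50,99],axis=0).round(3).tolist())
E
```

```text
time: 19.7
position: [0.5064, 0.275, 0.163]
tool_rot: [-2.813, -0.517, -0.978]
ft_force: [0.9, 0.5, -5.9]
grip_width: 0.092
grip_force: 55.0
time: 20.4
position: [0.569, 0.2994, 0.1328]
tool_rot: [-2.819, -0.515, -0.973]
ft_force: [-1.7, -0.4, -7.3]
grip_width: 0.096
grip_force: 55.0
[ 0.577  0.216 -0.788]
now 20.4 [0.569  0.2994 0.1328] y-az -69.3 q [ 0.14  0.06 -0.76  2.16  0.6   0.35 -2.32] grip 0.096 55.0 F [-1.7 -0.4 -7.3]
[-0.046 -0.008  0.072] [ 0.01  -0.001 -0.006]
2221 ((-3.6608924865722656, -3.2733154296875), (200.9873809814453, 113.22171020507812), 89.96177673339844)
slate [[-0.077, -0.234, 0.008], [0.038, -0.021, 0.012], [0.08, 0.227, 0.015]]
```

View pics/s4.png

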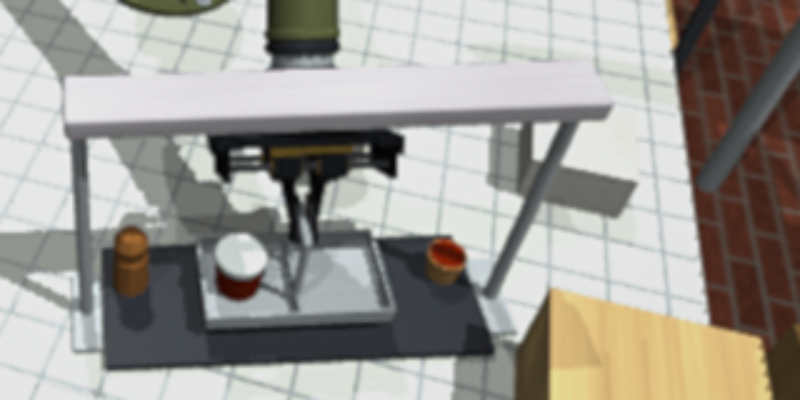

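The scene crop shows the caddy squarely over the slate, level, with the tub at (240,265). The mill at (130,260) and cup at (445,260) are well clear. I'm lowering it slowly.

```bash
python3 -m inch '[{"slide":[-0.009,0,0.016],"angular":[0,0,0],"claw":-1},{"slide":[-0.018,0,0.029],"angular":[0,0,0],"claw":-1},{"slide":[-0.026,0,0.041],"angular":[0,0,0],"claw":-1},{"slide":[-0.032,0,0.05],"angular":[0,0,0],"claw":-1},{"slide":[-0.038,0,0.057],"angular":[0,0,0],"claw":-1},{"slide":[-0.043,0,0.063],"angular":[0,0,0],"claw":-1},{"slide":[-0.046,0,0.067],"angular":[0,0,0],"claw":-1},{"slide":[-0.046,0,0.067],"angular":[0,0,0],"claw":-1}]'
```

```text
time: 21.25
position: [0.5699, 0.3019, 0.113]
tool_rot: [-2.816, -0.519, -0.974]
ft_force: [-0.4, 0.7, -7.6]
grip_width: 0.096
grip_force: 55.0
```

```bash
python3 -m inch '[{"slide":[-0.002,0,0.004],"angular":[0,0,0],"claw":-1},{"slide":[-0.004,0,0.007],"angular":[0,0,0],"claw":-1},{"slide":[-0.004,0,0.007],"angular":[0,0,0],"claw":-1}]'
python3 -m inch '[{"slide":[-0.0015,0,0.0025],"angular":[0,0,0],"claw":-1},{"slide":[-0.0025,0,0.0035],"angular":[0,0,0],"claw":-1},{"slide":[-0.0025,0,0.0035],"angular":[0,0,0],"claw":-1}]'
```

```text
time: 21.55
position: [0.5705, 0.3025, 0.1117]
tool_rot: [-2.815, -0.519, -0.975]
ft_force: [-0.6, 0.6, -5.5]
grip_width: 0.093
grip_force: 55.0
time: 21.85
position: [0.5706, 0.3029, 0.1109]
tool_rot: [-2.815, -0.52, -0.976]
ft_force: [0.3, 1.9, -4.0]
grip_width: 0.095
grip_force: 55.0
```

```bash
python3 -m inch '[{"slide":[-0.0025,0,0.0035],"angular":[0,0,0],"claw":-1},{"slide":[-0.004,0,0.006],"angular":[0,0,0],"claw":-1},{"slide":[-0.004,0,0.006],"angular":[0,0,0],"claw":-1}]'
python3 - <<'E'
from h import *
im=ctrl.get_image("scene");P=pts(im,np.ones((400,640),bool))
Q=R.from_euler("z",21,degrees=True).inv().apply(P-[.5655,.3,0])
b=Q[((Q>[-.06,-.11,.01])&(Q<[.06,.11,.021])).all(1)]
c=np.linalg.lstsq(np.c_[b[:,:2],np.ones(len(b))],b[:,2],rcond=None)[0];print("floor",len(b),c.round(4))
E
```

```text
time: 22.15
position: [0.572, 0.3034, 0.1113]
tool_rot: [-2.813, -0.52, -0.981]
ft_force: [-8.9, -2.0, 8.1]
grip_width: 0.097
grip_force: 55.0
floor 1809 [-0.0132  0.0016  0.0151]
```

```bash
python3 -m inch '[{"slide":[0.002,0,-0.003],"angular":[0,0,0],"claw":-1},{"slide":[0.002,0,-0.003],"angular":[0,0,0],"claw":-0.5},{"slide":[0.002,0,-0.003],"angular":[0,0,0],"claw":0},{"slide":[0.002,0,-0.003],"angular":[0,0,0],"claw":0.2},{"slide":[0.002,0,-0.003],"angular":[0,0,0],"claw":0.2},{"slide":[0.002,0,-0.003],"angular":[0,0,0],"claw":0.2}]'
python3 -m inch '[{"slide":[0,0,-0.05],"angular":[0,0,0],"claw":0.2},{"slide":[0,0,-0.12],"angular":[0,0,0],"claw":0.2},{"slide":[0,0,-0.2],"angular":[0,0,0],"claw":0.2},{"slide":[0,0,-0.28],"angular":[0,0,0],"claw":0.2},{"slide":[0,0,-0.36],"angular":[0,0,0],"claw":0.2},{"slide":[0,0,-0.36],"angular":[0,0,0],"claw":0.2}]'
python3 - <<'E'
from h import *
plan([])
im=ctrl.get_image("scene");cv2.imwrite("pics/s5.png",cv2.resize(im["color"][150:310,270:590,::-1],(800,400)));P=pts(im,np.ones((400,640),bool))
Q=R.from_euler("z",21,degrees=True).inv().apply(P-[.5655,.3,0])
b=Q[((Q>[-.06,-.11,.01])&(Q<[.06,.11,.021])).all(1)]
c=np.linalg.lstsq(np.c_[b[:,:2],np.ones(len(b))],b[:,2],rcond=None)[0];print("floor",len(b),c.round(4))
w=Q[((Q>[-.09,-.13,.024])&(Q<[.09,.13,.04])).all(1)];print(cv2.minAreaRect((w[:,:2]*1000).astype(np.float32)))
t=Q[((Q>[-.05,-.11,.062])&(Q<[.05,-.02,.08])).all(1)];print("lid",len(t),np.percentile(t,[2,50,98],axis=0).round(3).tolist())
E
```

```text
time: 22.8
position: [0.5708, 0.3018, 0.1094]
tool_rot: [-2.816, -0.518, -0.975]
ft_force: [0.1, 0.1, -0.5]
grip_width: 0.464
grip_force: 0.0
time: 23.4
position: [0.5189, 0.2826, 0.1828]
tool_rot: [-2.814, -0.518, -0.981]
ft_force: [0.5, -0.9, 0.1]
grip_width: 0.602
grip_force: 0.0
now 23.4 [0.5189 0.2826 0.1828] y-az -69.2 q [ 0.12 -0.19 -0.71  2.22  0.09  0.41 -1.89] grip 0.602 0.0 F [ 0.5 -0.9  0.1]
floor 1800 [-0.004   0.0014  0.0145]
((0.2379608154296875, -0.9664459228515625), (201.0596466064453, 114.07573699951172), 89.91470336914062)
lid 298 [[-0.022, -0.086, 0.063], [0.004, -0.062, 0.069], [0.028, -0.036, 0.072]]
```

View pics/s5.png

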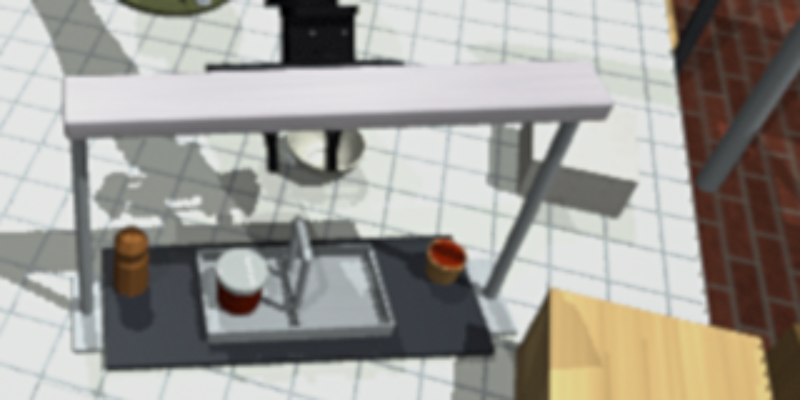

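The final crop shows the caddy at (295,290), flat and centred on the slate. The tub stands at (240,280) and the gripper is clear of everything.

```bash
python3 -c "
from bench import ctrl
print(ctrl.close_job())"
```

```text
the job is handed in; nothing more can be done
None
```

The job is handed in: the caddy stands level and centred on the slate (within about 1 mm by the scene camera) with the tub upright in it, both released, and no other object was seen to move; no verdict came back.

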